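Press the socket bush into the crystal model base

ROBOT

A 6-joint arm with a two-finger parallel gripper is mounted at the origin on the work surface. World frame = base frame: x ahead of the robot, y to its left, z up, the work surface at z = 0. Lengths are in m, angles in rad, forces in N, time in s.
With the tool pointing down it reaches from about 0.4 to 0.925 m from the base axis. Payload 12.5 kg.
Tool frame: the origin (TCP) lies midway between the tips of the shut fingers; the grasp point (between the pads) lies 19 mm behind it; z points along the fingers, y is the line along which they close (so a half turn about z gives the same grasp; the last joint's range is limited). The gripper opens to 95 mm and grips with 3 to 60 N. Pads are 20 mm wide; open, the fingers measure 119 mm over their backs; the gripper's body (75 mm by 180 mm) begins 59 mm behind the grasp point.
Start: joints at [-1.207, 0.491, 1.559, -0, 1.092, -0.106], TCP at [0.283, -0.557, 0.215] pointing down, gripper open.
Joint ranges: [-3.1, 3.1], [-0.84, 2.19], [0.05, 2.79], [-1.13, 4.28], [0.06, 2.93], [-2.69, 2.69]. Speed limits (rad/s): [2.22, 2.22, 2.79, 3.14, 3.14, 3.14].

INTERFACE

Orientations are given as a rotation vector (axis times angle).
In Python, from plant import * gives the robot as it stands. The module is installed in compiled form; this text tells all that it offers.
- The arm moves only by the tool arm_command, never from a script. Its argument "commands" is a list that holds one entry, the list of rows, each a list of 5 numbers: the closure, from 0 (fully open) to 1 (shut), then the shift along the tool's x, y, z in cm, then the turn about the tool's z in degrees. A call has exactly 10 rows; each row shifts and turns the commanded pose from where the row before left it, along the tool's axes as they then stand; what a row does not reach is not made up. A row lasts 1/8 s, in which the tool goes at most 62.5 mm and 10.7 degrees, less where a joint would pass 70% of its speed; a pose out of reach is approached as far as the arm can. A call is refused whole if a number of a shift passes 6.25 or a number of a turn 10.7, either way. A call with a gripper value outside its range is refused whole. The fingers move at their own pace and stop on an object; "grip_force" is the grip in N (left out, the last holds). Time passes only in rows, so rows that do not move let the fingers close, or fill a call up. It gives the time, the measured TCP pose, the force, the opening and the grip force at its end, in the units of the state.
- sense(): the state, without advancing time (a new reading comes with each control period).
- capture(name): name is "scene" or "side" or "wrist"; returns (picture, depth): 384x512x3 uint8, blue, green, red; 384x512 float32, m along the optical axis (not along the pixel's ray), 0 where there is no reading.
- get_calibration(name): a dict with "fov_y" (degrees; the focal length in pixels is half the picture's height over the tangent of half this angle, whatever the lens; pixels are square), "cx", "cy" (the principal point, pixels), "R" (3x3) and "t" (3): a world point X has camera coordinates R X + t; the wrist camera has in their place "tool_from_camera" (4x4, takes a point from camera to tool coordinates, whose origin is the TCP and whose axes are the flange's). Camera axes: x right, y down, z forward; pixel columns grow to the right and rows downward; lengths in m; the calibration is good to about 2 mm. A picture is of the moment at which its call begins: read the wrist's pose just before it. get_calibration takes no time and is no camera call.
- job_done(): hands the job in; it is judged then, once.
The state is a dict: "time_s": time; "joint_pos": joint angles; "joint_velocities": joint speeds; "tau": joint torques, N m; "ee_pos": TCP position; "orientation": TCP orientation; "contact_force": force on the tool from outside, world axes, zero at the start; "moment": the same for the moment, N m; "width": finger opening in m; "grasp_force": force on a finger pad.
Only numpy, scipy, OpenCV 4.12 (cv2) and the standard library are available. Lean on these libraries where they do the work, as an engineer would, in place of code of your own. Each camera call takes 0.05 s, during which the arm holds its last target. There are 200 camera calls.

TASK

Take the larger of the two shouldered brass bushes out of the open drawer and press it, shank down, into the bore in the middle of the walnut model base, firmly but without forcing it, until its shoulder is fully home and its top lies flush with the wood. Leave the smaller bush in the drawer, do not disturb the magnifier, and let go of everything at the end.

Things in the scene. Friction and masses are not known exactly. Their poses are not given: they have to be found in the camera images.
- bush_mid (a point): Larger brass bush, 36 mm tall, 150 g, standing in the drawer: shank 24 mm across, 30 mm long, with a 1.5 mm chamfer at its foot; on top a round shoulder (flange) 46 mm across, 6 mm thick, with a 14 mm blind hole in its top. The point is on its axis, half-way up: foot 18 mm below, shoulder's underside 12 mm above, top 18 mm above. z runs up the axis to the shoulder.
- small_bush_mid (a point): The smaller brass bush, also 36 mm tall, but its shoulder is 28 mm across and its shank 16 mm: not the one wanted. It stands beside the larger one, about 110 mm off, to its left or right. The point is on its axis, half-way up.
- case: Low cherry-wood drawer case, 75 mm high, 306 mm wide, fixed. The origin is on the desk under the middle of the open drawer's front compartment; x points away from the robot into the case, y left, z up. The case begins at x = 98 mm. A tray with four cream balls stands on it, the balls' tops 118 mm above the desk.
- compartment (a point): Middle of the floor of the drawer's front compartment, 16 mm above the desk; axes as the case. The compartment reaches 50 mm to -x, 55 mm to +x and 130 mm to each side; above its floor the sides rise 36 mm, the front 47 mm, the partition behind 24 mm. Grey bond pegs lie behind the partition. The drawer stays half open but slides if pushed with more than 5 N.
- mat: Square cork mat, 200 mm, 3 mm thick, fixed on the desk; origin at the middle of its underside, z up. The walnut base, a hexagonal block 140 mm across flats and 45 mm thick on 6 mm feet, stands firmly on it, put down by hand: its middle is up to 7 mm off the mat's middle along the mat's x and as much along its y, and it is turned a little.
- bore_about (a point): Point above the middle of the mat at the level of the base's top face, 54 mm above the desk. The bore's axis is upright and within 7 mm of here in the mat's x and in its y; its true place must be seen or felt. From the top face down: a round recess for the shoulder, 48 mm across, 6 mm deep, edge chamfered; then the bore, 25 mm across with a 1 mm chamfer, ending 39 mm below the top.
- leaves_about (a point): Point 18 mm below bore_about. At this level three sprung steel leaves in the bore's wall begin. The bush goes in freely until it meets them, its top then about 14 mm above the wood; from there it takes a push of about 8 to 20 N. Home, its top is level with the wood, so fingers round the shoulder's rim cannot bring it there; a push on its top can.
- magnifier_foot (a point): Chrome magnifier on a short stand, loose, about 115 mm tall, round foot 70 mm across, standing on the desk between the robot and the other things. The point is the middle of the foot's underside; z up.
Mind the look-alikes: they are no part of the job. What is shaped like the part that bears bush_mid but purple or turquoise is not meant.

How it is judged:
By the outcome, as a careful person would: the job done as asked, in the order asked, and still so for the second after the job is handed in, with the robot touching nothing.
It also fails if it takes over 56 s, if anything falls off the work surface, if the arm or the gripper's body presses on something with over 40 N, if the wrist force passes 120 N, or if a joint passes its speed limit or range.

## Working session

There is one attempt and no reset: what is moved stays moved. The work goes in short steps, Python scripts to look and compute and a tool call to move; the robot and the scene stay as the last step left them, time stands still between calls to the robot, and variables do not carry over. Pictures are saved under pics/ and viewed, at most 10 in all, crops included, and the job is handed in when it is done.

Besides the shell and the picture viewer there is one more tool, called by a JSON object that holds its "op" and its "data". arm_command: Moves the arm, as the interface text tells. Its arguments: {"type":"object","properties":{"commands":{"type":"array"},"grip_force":{"type":"number"}},"required":["commands"]}

```bash
mkdir -p pics; cat > h.py <<'E'
from plant import *
import numpy as np, cv2
from scipy.spatial.transform import Rotation as Rn
def cal(n,shape=(384,512)):
    c=get_calibration(n); f=shape[0]/2/np.tan(np.radians(c["fov_y"])/2); return c,f
def pts(n,depth,s=None):
    c,f=cal(n); v,u=np.mgrid[0:384,0:512]
    P=np.stack([(u-c["cx"])/f*depth,(v-c["cy"])/f*depth,depth],-1)
    if n=="wrist":
        T=np.array(c["tool_from_camera"]); P=P@T[:3,:3].T+T[:3,3]
        return P@Rn.from_rotvec(s["orientation"]).as_matrix().T+np.array(s["ee_pos"])
    return (P-np.array(c["t"]))@np.array(c["R"])
def proj(n,X,s=None):
    c,f=cal(n); X=np.atleast_2d(X)
    if n=="wrist":
        T=np.array(c["tool_from_camera"]); t=(X-np.array(s["ee_pos"]))@Rn.from_rotvec(s["orientation"]).as_matrix()
        P=(t-T[:3,3])@T[:3,:3]
    else: P=X@np.array(c["R"]).T+np.array(c["t"])
    return P[:,:2]/P[:,2:]*f+[c["cx"],c["cy"]]
def snap(n,tag):
    s=sense(); p,d=capture(n); np.savez(f"{tag}.npz",p=p,d=d,pos=s["ee_pos"],ori=s["orientation"]); cv2.imwrite(f"pics/{tag}.png",p); return s,p,d
def load(tag):
    z=np.load(f"{tag}.npz"); return dict(ee_pos=z["pos"],orientation=z["ori"]),z["p"],z["d"]
E
python3 - <<'E'
from h import *
a=[snap(n,n+"0")[1] for n in("scene","side")]
cv2.imwrite("pics/a.png",cv2.resize(np.vstack(a),None,fx=.78,fy=.78,interpolation=cv2.INTER_AREA))
s=sense();print({k:np.round(v,3) for k,v in s.items()})
for n in("scene","side","wrist"):print(n,get_calibration(n))
E
```

```text
{'time_s': np.float64(0.1), 'joint_pos': array([-1.207,  0.491,  1.559,  0.   ,  1.092, -0.106]), 'joint_velocities': array([-0.   , -0.   , -0.001,  0.001, -0.002,  0.001]), 'tau': array([ 3.0000e-03, -6.1363e+01, -2.5861e+01,  6.9000e-02,  4.7000e-02,
       -0.0000e+00]), 'ee_pos': array([ 0.283, -0.557,  0.214]), 'orientation': array([-3.054, -0.731,  0.   ]), 'contact_force': array([-0.1  ,  0.5  , -0.011]), 'moment': array([ 0.008, -0.031,  0.012]), 'grasp_force': np.float64(0.0), 'width': np.float64(0.095)}
scene {'fov_y': 42.339262603075674, 'cx': 253.11269830318003, 'cy': 194.70173715286356, 'R': array([[ 0.18325329,  0.98300209,  0.01118593],
       [ 0.67300979, -0.11715358, -0.73029642],
       [-0.71657244,  0.14135746, -0.6830388 ]]), 't': array([-0.06858826, -0.2889595 ,  1.34591891])}
side {'fov_y': 50.736924325708515, 'cx': 252.86469699250483, 'cy': 189.00659056984446, 'R': array([[-0.80619746, -0.59164295, -0.00206991],
       [-0.37953403,  0.51984649, -0.76531925],
       [ 0.45387177, -0.61621283, -0.64364754]]), 't': array([0.3904496 , 0.22607088, 0.79045655])}
wrist {'fov_y': 65.72070666033598, 'cx': 253.96005797080244, 'cy': 194.68416744812095, 'tool_from_camera': array([[ 5.52086323e-05, -9.58940422e-01, -2.83607586e-01,
         8.01307439e-02],
       [ 9.99999891e-01,  1.84668265e-04, -4.29738992e-04,
        -2.94720667e-04],
       [ 4.64467411e-04, -2.83607532e-01,  9.58940328e-01,
        -1.70617982e-01],
       [ 0.00000000e+00,  0.00000000e+00,  0.00000000e+00,
         1.00000000e+00]])}
```

View pics/a.png

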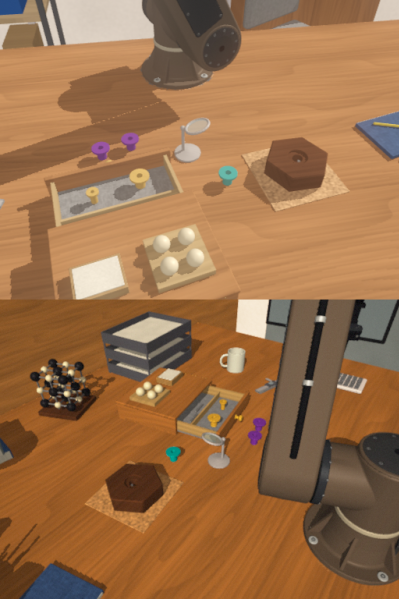

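```bash
python3 - <<'E'
from h import *
for n in("scene","side"):
    s,p,d=load(n+"0"); P=pts(n,d)
    hsv=cv2.cvtColor(p,cv2.COLOR_BGR2HSV)
    sc=1/.78
    L={"scene":dict(big=(139,176),small=(94,192),bore=(298,157),mag=(187,153),case=(100,230)),"side":dict(big=(214,420-300),small=(223,404-300),bore=(132,484-300),mag=(219,462-300))}[n]
    for k,(u,v) in L.items():
        u,v=int(u*sc),int(v*sc); w=P[v-3:v+4,u-3:u+4].reshape(-1,3)
        print(n,k,(u,v),np.round(np.median(w,0),3),hsv[v,u])
    # base top
    u,v=[int(x*sc) for x in L["bore"]]
    m=(np.abs(P[...,2]-.054)<.006)&(d>0); c0=P[v,u]
    m&=np.hypot(P[...,0]-c0[0],P[...,1]-c0[1])<.11
    q=P[m][:,:2]; print(n,"base top n",m.sum(),q.mean(0),(q.max(0)+q.min(0))/2,np.median(P[m][:,2]))
    (cx,cy),(w,h),a=cv2.minAreaRect((q*1000).astype(np.float32));print(cx,cy,w,h,a)
    # cork: mask near base
    u,v=[int(x*sc) for x in L["big"]]; c0=P[v,u]
    m=(np.hypot(P[...,0]-c0[0],P[...,1]-c0[1])<.04)&(P[...,2]>.042)&(P[...,2]<.06)&(hsv[...,1]>90)
    q=P[m]; print("big top",m.sum(),q.mean(0),(q.max(0)+q.min(0))/2,q.max(0)-q.min(0))
a=load("scene0")[1][110:330,40:440]
cv2.imwrite("pics/b.png",cv2.resize(a,None,fx=2,fy=2,interpolation=cv2.INTER_CUBIC))
E
```

```text
scene big (178, 225) [ 0.531 -0.17   0.05 ] [ 19 133 169]
scene small (120, 246) [ 0.57  -0.273  0.052] [ 20 130 202]
scene bore (382, 201) [0.531 0.227 0.042] [ 11 135  98]
scene mag (239, 196) [ 0.437 -0.041  0.011] [ 14  31 198]
scene case (128, 294) [ 0.693 -0.256  0.075] [ 14 130 196]
scene base top n 3082 [0.54811105 0.2162634 ] [0.54281024 0.21859427] 0.05402910762343298
544.0244140625 217.5499267578125 140.1614227294922 156.63339233398438 60.194374084472656
big top 402 [ 0.53845622 -0.16931696  0.05165285] [ 0.52632516 -0.16905661  0.05098792] [0.07044348 0.04517316 0.01769544]
side big (274, 153) [ 0.53  -0.159  0.051] [ 20 204 206]
side small (285, 133) [ 0.565 -0.269  0.049] [ 20 205 221]
side bore (169, 235) [0.553 0.215 0.038] [ 11 149  72]
side mag (280, 207) [ 0.422 -0.028  0.01 ] [ 14  38 176]
side base top n 2542 [0.53623561 0.2256356 ] [0.53988667 0.22200953] 0.05344249728125162
539.1793212890625 222.1453399658203 139.16497802734375 157.1899871826172 60.747798919677734
big top 150 [ 0.53485139 -0.16496312  0.0507333 ] [ 0.53683979 -0.16635819  0.04837929] [0.04594279 0.04618158 0.01183709]
```

View pics/b.png

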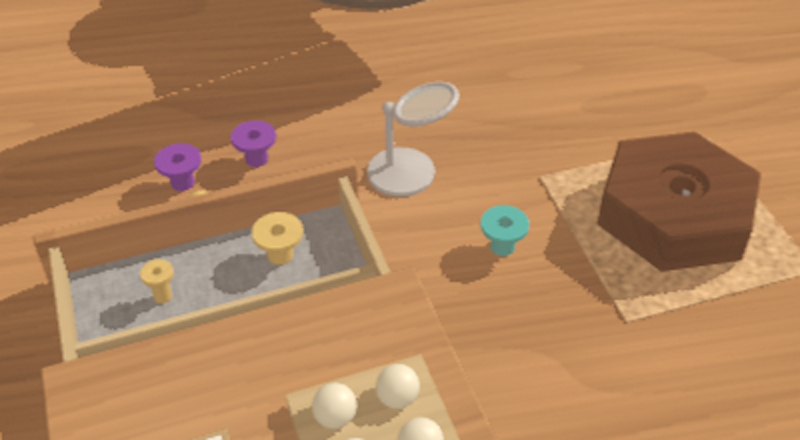

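{"op": "arm_command", "data": {"commands": [[[0.25, 3, -1.7, 0, 0], [0.25, 5, -2.9, 0, 0], [0.25, 5, -2.9, 0, 0], [0.25, 5, -2.9, 0, 0], [0.25, 5, -2.9, 0, 0], [0.25, 5, -2.9, 0, 0], [0.25, 5, -2.9, 0, 0], [0.25, 4.2, -2.5, 0, 0], [0.25, 3, -1.7, 0, 0], [0.25, 0, 0, 0, 10]]], "grip_force": 15}}

```text
time_s: 1.35
ee_pos: [0.5368, -0.1654, 0.2143]
orientation: [-3.107, -0.462, 0.001]
contact_force: [0.4, 0.3, -0.8]
width: 0.071
grasp_force: 0.0
```

```bash
cat >> h.py <<'E'
def totool(s,X):
    return (np.array(X)-s["ee_pos"])@Rn.from_rotvec(s["orientation"]).as_matrix()*100
def circ(q,r=None):
    from scipy.optimize import least_squares
    return least_squares(lambda a:np.hypot(q[:,0]-a[0],q[:,1]-a[1])-(a[2] if r is None else r),[*q.mean(0),.02],loss="soft_l1",f_scale=.001).x
E
python3 - <<'E'
from h import *
s,p,d=snap("wrist","w1"); P=pts("wrist",d,s)
print(s["ee_pos"],s["orientation"],s["joint_pos"],s["time_s"],s["width"])
m=(np.hypot(P[...,0]-.536,P[...,1]+.167)<.04)&(P[...,2]>.046)&(P[...,2]<.058)&(d>0)
q=P[m]; print(m.sum(),q.mean(0),(q.max(0)+q.min(0))/2,q.max(0)-q.min(0),np.median(q[:,2]))
(c,r)=cv2.minEnclosingCircle((q[:,:2]*1000).astype(np.float32)); print(c,r)
t=[c[0]/1000,c[1]/1000,.052]; print("tool cm",totool(s,t),proj("wrist",t,s))
E
```

```text
[ 0.53679061 -0.16539103  0.21427815] [-3.10709535e+00 -4.61687776e-01  5.81850158e-04] [-4.16537362e-01  4.01636827e-01  1.71639131e+00  1.47154667e-04
  1.02408241e+00  8.59158229e-01] 1.35 0.07097943373112205
1134 [ 0.5377318  -0.16671264  0.05231367] [ 0.53738039 -0.16703873  0.05053332] [0.04522334 0.04565195 0.00876022] 0.052367332277946224
(537.099365234375, -166.9550323486328) 22.979787826538086
tool cm [-1.09014139e-02  1.65653841e-01  1.62277494e+01] [[255.76698656 179.43238911]]
```

View pics/w1.png

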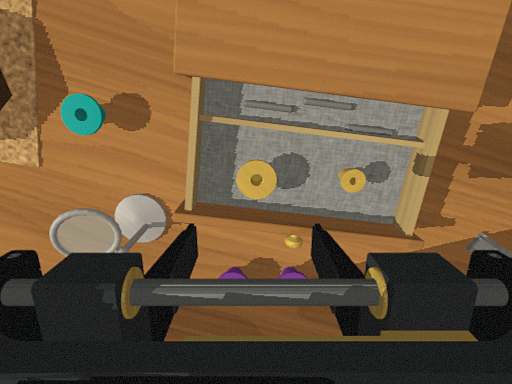

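```bash
python3 - <<'E'
from h import *
s,p,d=load("w1"); P=pts("wrist",d,s); T=(P-s["ee_pos"])@Rn.from_rotvec(s["orientation"]).as_matrix()
v,u=np.mgrid[0:384,0:512]
m=(u<175)&(v>185)&(v<260)&(P[...,2]>.085)&(P[...,2]<.14)&(d>0)
q=T[m]; print(m.sum(),q.min(0),q.max(0),P[m][:,2].max())
for z in(.085,.095,.105):
    k=m&(P[...,2]>z); print(z,T[k][:,1].max(),T[k][T[k][:,1].argmax()])
# partition/drawer side walls: yaw from side wall tops
m=(abs(P[...,2]-.040)<.004)&(v>110)&(v<150)&(u>215)&(u<415)
q=T[m]; print(np.degrees(np.arctan(np.polyfit(q[:,1],q[:,0],1)[0])),m.sum())
E
```

```text
2802 [-0.07446496 -0.20670222  0.09850242] [-0.01531967 -0.14121401  0.12912043] 0.11586559346722422
0.085 -0.14121401146043905 [-0.07335037 -0.14121401  0.12771364]
0.095 -0.1417346585630176 [-0.04563967 -0.14173466  0.11915865]
0.105 -0.15556458487227903 [-0.02291731 -0.15556458  0.10922585]
-6.931118415545406 1117
```

{"op": "arm_command", "data": {"commands": [[[0.25, 0, 0.17, 2, 7], [0.25, 0, 0, 4, 0], [0.25, 0, 0, 4, 0], [0.25, 0, 0, 3, 0], [0.25, 0, 0, 2, 0], [0.25, 0, 0, 1.6, 0], [0.25, 0, 0, 1, 0], [0.25, 0, 0, 0, 0], [0.6, 0, 0, 0, 0], [0.8, 0, 0, 0, 0]]], "grip_force": 20}}

```text
time_s: 2.65
ee_pos: [0.5367, -0.1693, 0.0393]
orientation: [3.129, 0.272, 0.002]
contact_force: [0.1, -0.3, 0.9]
width: 0.0566
grasp_force: 0.0
```

{"op": "arm_command", "data": {"commands": [[[0.8, 0, 0, 0, 0], [0.8, 0, 0, 0, 0], [0.8, 0, 0, 0, 0], [0.8, 0, 0, -1, 0], [0.8, 0, 0, -3, 0], [0.8, 0, 0, -3, 0], [0.8, 0, 0, -3, 0], [0.8, 0, 0, -3, 0], [0.8, 0, 0, -2, 0], [0.8, 0, 0, 0, 0]]]}}

```text
time_s: 3.9
ee_pos: [0.5368, -0.1693, 0.1901]
orientation: [3.128, 0.272, 0.004]
contact_force: [-0.4, -0.0, -1.8]
width: 0.0452
grasp_force: 20.0
```

```bash
python3 - <<'E'
from h import *
s,p,d=snap("wrist","w2"); print({k:np.round(v,4) for k,v in s.items()})
E
```

```text
{'time_s': np.float64(3.9), 'joint_pos': array([-4.2290e-01,  4.2880e-01,  1.7444e+00, -1.0000e-04,  9.6560e-01,
        9.7480e-01]), 'joint_velocities': array([ 0.0019,  0.0342,  0.0346,  0.0003, -0.0275, -0.0018]), 'tau': array([ 5.02000e-02, -5.74980e+01, -2.51656e+01,  6.66000e-02,
        3.30400e-01, -2.00000e-04]), 'ee_pos': array([ 0.5368, -0.1693,  0.1901]), 'orientation': array([3.1284, 0.2715, 0.0037]), 'contact_force': array([-0.3532, -0.0337, -1.8202]), 'moment': array([0.0076, 0.0333, 0.0537]), 'grasp_force': np.float64(19.9999), 'width': np.float64(0.0452)}
```

View pics/w2.png

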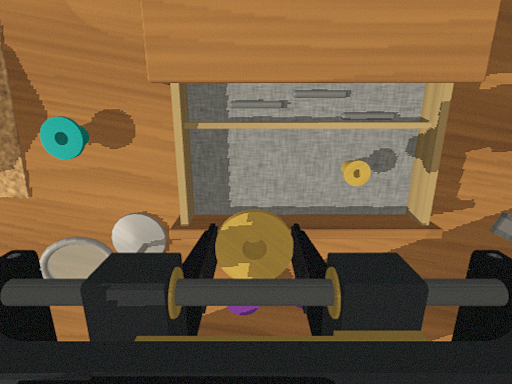

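{"op": "arm_command", "data": {"commands": [[[0.8, 0, -2, 0, 0], [0.8, 0, -4, 0, 0], [0.8, 0, -5.5, 0, 0], [0.8, 0, -5.5, 0, 0], [0.8, 0, -5.5, 0, 0], [0.8, 0, -5.5, 0, 0], [0.8, 0, -5, 0, 0], [0.8, 0, -3.5, 0, 0], [0.8, 0, -1.8, 0, 0], [0.8, 0, 0, 0, 0]]]}}

```text
time_s: 5.2
ee_pos: [0.4698, 0.2088, 0.188]
orientation: [3.129, 0.274, -0.002]
contact_force: [0.0, -0.3, -1.6]
width: 0.0447
grasp_force: 20.0
```

```bash
python3 - <<'E'
from h import *
s,p,d=snap("wrist","w3"); snap("scene","s3"); snap("side","e3");P=pts("wrist",d,s)
print({k:np.round(v,4) for k,v in s.items()}, proj("wrist",[.542,.22,.054],s))
E
```

```text
{'time_s': np.float64(5.2), 'joint_pos': array([ 2.8980e-01,  3.6680e-01,  1.8590e+00, -2.0000e-04,  9.1690e-01,
        1.6858e+00]), 'joint_velocities': array([-0.0395, -0.0068,  0.0008, -0.0044,  0.001 , -0.0201]), 'tau': array([  1.8542, -50.0863, -23.1021,   0.1335,  -0.0703,   0.3068]), 'ee_pos': array([0.4698, 0.2088, 0.188 ]), 'orientation': array([ 3.1292e+00,  2.7430e-01, -1.7000e-03]), 'contact_force': array([ 0.027 , -0.2834, -1.6076]), 'moment': array([ 0.0326,  0.0086, -0.0084]), 'grasp_force': np.float64(19.9999), 'width': np.float64(0.0447)} [[255.87754483 113.92858017]]
```

View pics/w3.png

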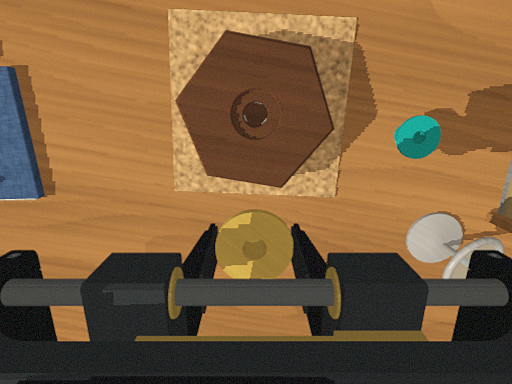

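```bash
python3 - <<'E'
from h import *
s,p,d=load("w3"); P=pts("wrist",d,s); T=(P-s["ee_pos"])@Rn.from_rotvec(s["orientation"]).as_matrix()*1000
v,u=np.mgrid[0:384,0:512]
box=(u>165)&(u<345)&(v>20)&(v<195)&(d>0)
top=box&(P[...,2]>.049)&(P[...,2]<.059); print("z top",np.median(P[top][:,2]))
cs,_=cv2.findContours(top.astype(np.uint8),cv2.RETR_EXTERNAL,cv2.CHAIN_APPROX_NONE); c=max(cs,key=cv2.contourArea)
zt=np.median(T[top][:,2])
c_,f=cal("wrist");M=np.array(c_["tool_from_camera"])
def ray(uv,z): # tool mm at tool-z plane
    dr=np.c_[(uv[:,0]-c_["cx"])/f,(uv[:,1]-c_["cy"])/f,np.ones(len(uv))]@M[:3,:3].T; o=M[:3,3]*1000
    return o+dr*((z-o[2])/dr[:,2])[:,None]
def cen(c,z):
    q=ray(c.reshape(-1,2).astype(float),z)[:,:2].astype(np.float32); m=cv2.moments(q.reshape(-1,1,2)); return np.array([m["m10"],m["m01"]])/m["m00"],m["m00"],q
h,a,q=cen(c,zt); print("hex",h,a,.866*140**2,)
# recess: depth below top
bc=proj("wrist",[.542,.22,.054],s)[0]
near=np.hypot(T[...,0]-h[0],T[...,1]-h[1])<40
hole=box&near&(P[...,2]<.051)
cs,_=cv2.findContours(hole.astype(np.uint8),cv2.RETR_EXTERNAL,cv2.CHAIN_APPROX_NONE); c=max(cs,key=cv2.contourArea)
r,a,q=cen(c,zt); print("recess",r,2*np.sqrt(a/np.pi),circ(q/1000)*1000)
deep=box&near&(P[...,2]<.040)
cs,_=cv2.findContours(deep.astype(np.uint8),cv2.RETR_EXTERNAL,cv2.CHAIN_APPROX_NONE); c=max(cs,key=cv2.contourArea)
r,a,q=cen(c,zt+6); print("bore",r,2*np.sqrt(a/np.pi),circ(q/1000)*1000)
# bush
b=(u>205)&(u<300)&(v>200)&(v<282)&(T[...,2]<-5)&(T[...,2]>-25)&(np.hypot(T[...,0],T[...,1])<30)
t=T[b]; print("bush",b.sum(),np.median(t[:,2]),t.min(0),t.max(0)); 
A=np.linalg.lstsq(np.c_[t[:,:2],np.ones(len(t))],t[:,2],rcond=None)[0]; print("tilt deg",np.degrees(A[:2]))
R=Rn.from_rotvec(s["orientation"]).as_matrix(); print("toolz",R[:,2],"world bore",s["ee_pos"]+R@np.r_[r,zt]/1000)
g=cv2.cvtColor(p,cv2.COLOR_BGR2HSV)[...,0]
hue=((g>18)&(g<32)&(u>205)&(u<300)&(v>200)&(v<282)).astype(np.uint8)
cs,_=cv2.findContours(hue,cv2.RETR_EXTERNAL,cv2.CHAIN_APPROX_NONE); c=max(cs,key=cv2.contourArea)
r,a,q=cen(c,np.median(t[:,2]));print("bush c",r,2*np.sqrt(a/np.pi),circ(q/1000)*1000)
# scene/side recheck of hex
for n,tag in(("scene","s3"),("side","e3")):
    _,p2,d2=load(tag);Q=pts(n,d2); X=s["ee_pos"]+R@np.r_[h,zt]/1000
    m=(np.hypot(Q[...,0]-X[0],Q[...,1]-X[1])<.09)&(abs(Q[...,2]-.054)<.005)&(d2>0)
    (cx,cy),(w,hh),an=cv2.minAreaRect((Q[m][:,:2]*1000).astype(np.float32));print(n,X,cx,cy,w,hh,an)
big=cv2.resize(p[60:280,180:330],None,fx=4,fy=4,interpolation=cv2.INTER_CUBIC)[:, :600]
E
```

```text
z top 0.05440515378671723
hex [73.09437159  0.43375486] 16428.438908516488 16973.6
recess [73.10678351  0.39062976] 46.566775478945225 [73.10659859  0.38861778 23.28790236]
bore [73.12691023  0.32917423] 23.380452409262354 [73.12328555  0.32178943 11.69875686]
bush 4635 -13.679713821738599 [-18.58801594 -27.6735937  -24.89796189] [24.25271863 26.4897591  -5.10959072]
tilt deg [0.59274307 1.46297595]
toolz [-1.03604751e-03 -4.63925585e-04 -9.99999356e-01] world bore [0.54170128 0.22114402 0.05440944]
bush c [ 2.12559917 -0.43121837] 45.46011468083677 [ 2.11110495 -0.42167344 22.75282121]
scene [0.54168744 0.22103537 0.05440951] 544.6270751953125 217.2760009765625 139.92835998535156 156.862548828125 60.254310607910156
side [0.54168744 0.22103537 0.05440951] 540.4422607421875 221.63876342773438 156.5838165283203 140.58200073242188 89.92314147949219
```

```bash
python3 - <<'E'
from h import *
s,p,d=load("w3"); P=pts("wrist",d,s); T=(P-s["ee_pos"])@Rn.from_rotvec(s["orientation"]).as_matrix()*1000
v,u=np.mgrid[0:384,0:512]; H=cv2.cvtColor(p,cv2.COLOR_BGR2HSV)
print([(vv,*H[vv,254],*np.round(T[vv,254])) for vv in (206,209,212,270,276,279,282,285,288)])
c_,f=cal("wrist");M=np.array(c_["tool_from_camera"])
for z in(-13.7,):
  m=((H[...,1]>110)&(H[...,2]>60)&(H[...,0]>16)&(H[...,0]<32)&(v>200)&(v<277)&(u>200)&(u<310)&(T[...,2]<-5))
  L=[]
  for r in range(206,277,2):
    k=np.where(m[r,210:300])[0]+210
    if len(k)>20: L+=[(k[0]-.5,r),(k[-1]+.5,r)]
  L+=[(x,np.where(m[:,x])[0][0]-.5) for x in range(235,275,2)]
  uv=np.array(L,float); dr=np.c_[(uv[:,0]-c_["cx"])/f,(uv[:,1]-c_["cy"])/f,np.ones(len(uv))]@M[:3,:3].T;o=M[:3,3]*1000
  q=(o+dr*((z-o[2])/dr[:,2])[:,None])[:,:2]
  print(circ(q/1000)*1000, circ(q/1000,.023)*1000)
t=T[(np.hypot(T[...,0]-1,T[...,1])<14)&(np.hypot(T[...,0]-1,T[...,1])>9)&(T[...,2]<-5)]
A=np.linalg.lstsq(np.c_[t[:,:2],np.ones(len(t))],t[:,2],rcond=None)[0]; print(np.degrees(A[:2]),A[2],len(t),np.std(t@np.r_[-A[:2],1]-A[2]))
s,p,d=load("w1");P=pts("wrist",d,s)
m=(np.hypot(P[...,0]-.536,P[...,1]+.167)<.04)&(P[...,2]>.049)&(P[...,2]<.058)
cs,_=cv2.findContours(m.astype(np.uint8),cv2.RETR_EXTERNAL,cv2.CHAIN_APPROX_NONE); c=max(cs,key=cv2.contourArea).reshape(-1,2)
q=P[c[:,1],c[:,0],:2]; print("w1",circ(q)*1000)
E
```

```text
[(206, np.uint8(16), np.uint8(155), np.uint8(183), np.float64(-41.0), np.float64(-0.0), np.float64(187.0)), (209, np.uint8(19), np.uint8(165), np.uint8(144), np.float64(23.0), np.float64(-0.0), np.float64(-8.0)), (212, np.uint8(20), np.uint8(165), np.uint8(155), np.float64(24.0), np.float64(-0.0), np.float64(-14.0)), (270, np.uint8(21), np.uint8(168), np.uint8(156), np.float64(-13.0), np.float64(-0.0), np.float64(-14.0)), (276, np.uint8(21), np.uint8(165), np.uint8(158), np.float64(-17.0), np.float64(-0.0), np.float64(-14.0)), (279, np.uint8(19), np.uint8(42), np.uint8(67), np.float64(30.0), np.float64(-0.0), np.float64(-92.0)), (282, np.uint8(38), np.uint8(15), np.uint8(69), np.float64(30.0), np.float64(-0.0), np.float64(-93.0)), (285, np.uint8(34), np.uint8(23), np.uint8(76), np.float64(29.0), np.float64(-0.0), np.float64(-94.0)), (288, np.uint8(24), np.uint8(17), np.uint8(76), np.float64(29.0), np.float64(-0.0), np.float64(-94.0))]
[ 1.99344846 -0.49730065 23.21589214] [ 2.15354722 -0.47753488 20.        ]
[0.0876077 1.887586 ] -13.708033029910665 963 0.5912539449785226
w1 [ 537.26722846 -166.88093855   22.45440689]
```

{"op": "arm_command", "data": {"commands": [[[0.8, 1.5, 0.08, 0, 0], [0.8, 2.5, 0, 0, 0], [0.8, 2, 0, 1, 0], [0.8, 1.2, 0, 2, 0], [0.8, 0, 0, 3, 0], [0.8, 0, 0, 2.3, 0], [0.8, 0, 0, 1.5, 0], [0.8, 0, 0, 1, 0], [0.8, 0, 0, 0, 0], [0.8, 0, 0, 0, 0]]]}}

```text
time_s: 6.6
ee_pos: [0.542, 0.2198, 0.0813]
orientation: [-3.13, -0.271, -0.002]
contact_force: [-0.3, -0.7, -1.7]
width: 0.0452
grasp_force: 20.0
```

```bash
python3 - <<'E'
from h import *
s,p,d=snap("side","e4"); R=Rn.from_rotvec(s["orientation"]).as_matrix()
t=sense();print({k:np.round(t[k],4) for k in("ee_pos","contact_force","moment","width")})
print("axis now",s["ee_pos"]+R@[.001,-.00045,0])
_,q,_=snap("scene","s4")
f=lambda n,im:(lambda c:cv2.resize(im[c[1]-50:c[1]+50,c[0]-65:c[0]+65],None,fx=4.5,fy=4.5,interpolation=cv2.INTER_CUBIC))(proj(n,[.542,.221,.06])[0].astype(int))
im=np.hstack([f("side",p),f("scene",q)]);cv2.imwrite("pics/c.png",cv2.resize(im,(800,int(im.shape[0]*800/im.shape[1]))))
E
```

```text
{'ee_pos': array([0.5419, 0.2198, 0.0814]), 'contact_force': array([ 0.8591,  0.3499, -1.1625]), 'moment': array([0.0606, 0.0315, 0.0194]), 'width': np.float64(0.045)}
axis now [0.54287484 0.22040509 0.08129815]
```

View pics/c.png

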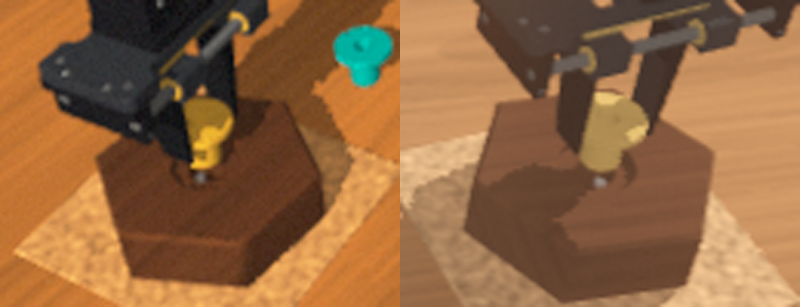

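{"op": "arm_command", "data": {"commands": [[[0.8, -0.09, -0.07, 0, 0], [0.8, 0, 0, 0.3, 0], [0.8, 0, 0, 0.3, 0], [0.8, 0, 0, 0.3, 0], [0.8, 0, 0, 0.2, 0], [0.8, 0, 0, 0.2, 0], [0.8, 0, 0, 0.2, 0], [0.8, 0, 0, 0, 0], [0.8, 0, 0, 0, 0], [0.8, 0, 0, 0, 0]]]}}

```text
time_s: 7.95
ee_pos: [0.5407, 0.2198, 0.0656]
orientation: [3.129, 0.271, 0.0]
contact_force: [0.8, -5.0, 0.4]
width: 0.0452
grasp_force: 20.0
```

{"op": "arm_command", "data": {"commands": [[[0.8, 0, 0.06, 0, 0], [0.8, 0, 0, 0, 0], [0.8, 0, 0, 0.1, 0], [0.8, 0, 0, 0.2, 0], [0.8, 0, 0, 0.2, 0], [0.8, 0, 0, 0.2, 0], [0.8, 0, 0, 0, 0], [0.8, 0, 0, 0, 0], [0.8, 0, 0, 0, 0], [0.8, 0, 0, 0, 0]]]}}

```text
time_s: 9.2
ee_pos: [0.5405, 0.2196, 0.0585]
orientation: [3.13, 0.272, -0.001]
contact_force: [0.8, -2.7, -3.5]
width: 0.0452
grasp_force: 20.0
```

{"op": "arm_command", "data": {"commands": [[[0.45, 0, 0, 0, 0], [0.3, 0, 0, 0, 0], [0.3, 0, 0, 0, 0], [0.3, 0, 0, 0, 0], [0.3, 0, 0, -1, 0], [0.3, 0, 0, -3, 0], [0.3, 0, 0, -3, 0], [0.3, -2, 0, -2, 0], [0.3, -4, 0, 0, 0], [0.3, 0, 0, 0, 0]]]}}

```text
time_s: 10.45
ee_pos: [0.4797, 0.2091, 0.1497]
orientation: [3.13, 0.272, -0.0]
contact_force: [0.4, 0.2, 0.3]
width: 0.0666
grasp_force: 0.0
```

```bash
python3 - <<'E'
from h import *
s,p,d=snap("wrist","w5"); P=pts("wrist",d,s)
m=(np.hypot(P[...,0]-.541,P[...,1]-.22)<.03)&(P[...,2]>.0585)&(P[...,2]<.085)
q=P[m];print(s["ee_pos"],s["width"],m.sum(),np.median(q,0),circ(q[:,:2])*1000,cv2.minEnclosingCircle((q[:,:2]*1000).astype(np.float32)))
t=q[abs(q[:,2]-np.median(q[:,2]))<.003];A=np.linalg.lstsq(np.c_[t[:,:2],np.ones(len(t))],t[:,2],rcond=None)[0]; print(np.degrees(A[:2]))
E
```

```text
[0.47970057 0.2090931  0.14968528] 0.0666131610931805 2194 [0.54203848 0.2206587  0.06708602] [541.51589375 220.56969508  16.76861279] ((541.2261962890625, 220.49050903320312), 22.923656463623047)
[0.6147564  0.70849613]
```

View pics/w5.png

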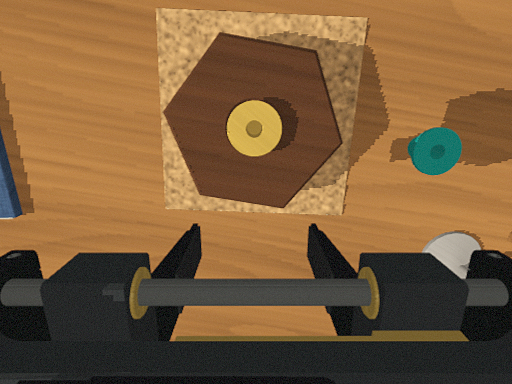

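{"op": "arm_command", "data": {"commands": [[[1, 2, -0.05, 0, 0], [1, 2.2, 0, 0, 0], [1, 2, 0, 0, 0], [1, 0, 0, 2, 0], [1, 0, 0, 2.5, 0], [1, 0, 0, 1.5, 0], [1, 0, 0, 0.8, 0], [1, 0, 0, 0.5, 0], [1, 0, 0, 0, 0], [1, 0, 0, 0, 0]]]}}

```text
time_s: 11.75
ee_pos: [0.5428, 0.2206, 0.0761]
orientation: [-3.13, -0.272, -0.001]
contact_force: [0.1, 0.5, 0.4]
width: 0.0008
grasp_force: 0.0
```

{"op": "arm_command", "data": {"commands": [[[1, -0.15, 0, 0, 0], [1, 0, 0, 0.5, 0], [1, 0, 0, 0.3, 0], [1, 0, 0, 0.1, 0], [1, 0, 0, 0.1, 0], [1, 0, 0, 0.1, 0], [1, 0, 0, 0.1, 0], [1, 0, 0, 0.1, 0], [1, 0, 0, 0, 0], [1, 0, 0, 0, 0]]]}}

```text
time_s: 13.0
ee_pos: [0.5415, 0.2203, 0.0631]
orientation: [-3.13, -0.272, -0.002]
contact_force: [-1.2, 0.2, 6.2]
width: 0.0005
grasp_force: 3.3
```

Pushing against the leaves; carrying on gently.

{"op": "arm_command", "data": {"commands": [[[1, 0, 0, 0.1, 0], [1, 0, 0, 0.1, 0], [1, 0, 0, 0.1, 0], [1, 0, 0, 0.1, 0], [1, 0, 0, 0.1, 0], [1, 0, 0, 0, 0], [1, 0, 0, 0, 0], [1, 0, 0, 0, 0], [1, 0, 0, 0, 0], [1, 0, 0, 0, 0]]]}}

```text
time_s: 14.25
ee_pos: [0.5415, 0.2203, 0.0582]
orientation: [-3.13, -0.272, -0.002]
contact_force: [-0.6, -1.0, 8.2]
width: 0.0006
grasp_force: 4.0
```

{"op": "arm_command", "data": {"commands": [[[1, 0, 0, 0.1, 0], [1, 0, 0, 0.1, 0], [1, 0, 0, 0.1, 0], [1, 0, 0, 0.05, 0], [1, 0, 0, 0, 0], [1, 0, 0, 0, 0], [1, 0, 0, 0, 0], [1, 0, 0, 0, 0], [1, 0, 0, 0, 0], [1, 0, 0, 0, 0]]]}}

```text
time_s: 15.5
ee_pos: [0.5416, 0.2203, 0.0548]
orientation: [-3.13, -0.272, -0.002]
contact_force: [-0.4, 0.1, 8.6]
width: 0.0004
grasp_force: 4.3
```

{"op": "arm_command", "data": {"commands": [[[1, 0, 0, 0.05, 0], [1, 0, 0, 0.05, 0], [1, 0, 0, 0.05, 0], [1, 0, 0, 0, 0], [1, 0, 0, 0, 0], [1, 0, 0, 0, 0], [1, 0, 0, 0, 0], [1, 0, 0, 0, 0], [1, 0, 0, 0, 0], [1, 0, 0, 0, 0]]]}}

```text
time_s: 16.75
ee_pos: [0.5416, 0.2202, 0.0543]
orientation: [-3.13, -0.272, -0.003]
contact_force: [-3.6, -0.8, 20.7]
width: 0.0005
grasp_force: 10.0
```

{"op": "arm_command", "data": {"commands": [[[1, 0, 0, 0.04, 0], [1, 0, 0, 0.04, 0], [1, 0, 0, 0, 0], [1, 0, 0, 0, 0], [1, 0, 0, 0, 0], [1, 0, 0, 0, 0], [1, 0, 0, 0, 0], [1, 0, 0, 0, 0], [1, 0, 0, 0, 0], [1, 0, 0, 0, 0]]]}}

```text
time_s: 18.0
ee_pos: [0.5416, 0.2203, 0.0542]
orientation: [-3.13, -0.272, -0.004]
contact_force: [-6.5, -3.4, 28.3]
width: 0.0004
grasp_force: 14.4
```

Seated firmly (stiff stop at wood level). Retreat and check.

{"op": "arm_command", "data": {"commands": [[[1, 0, 0, -0.2, 0], [1, 0, 0, -0.5, 0], [1, 0, 0, -2, 0], [1, 0, 0, -3, 0], [0.5, 0, 0, -3, 0], [0.3, -2, 0, -2, 0], [0.3, -4, 0, 0, 0], [0.3, -1, 0, 0, 0], [0.3, 0, 0, 0, 0], [0.3, 0, 0, 0, 0]]]}}

```text
time_s: 19.25
ee_pos: [0.4731, 0.2083, 0.1586]
orientation: [3.13, 0.271, 0.001]
contact_force: [0.2, -0.9, 0.0]
width: 0.055
grasp_force: 0.0
```

```bash
python3 - <<'E'
from h import *
s,p,d=snap("wrist","w6"); P=pts("wrist",d,s); r=np.hypot(P[...,0]-.5413,P[...,1]-.2205)
a=P[(r<.02)&(r>.01)&(d>0)];b=P[(r<.055)&(r>.03)&(d>0)&(P[...,2]>.04)]
f=lambda t:np.linalg.lstsq(np.c_[t[:,:2]-[.5413,.2205],np.ones(len(t))],t[:,2],rcond=None)[0]
print(s["ee_pos"],s["contact_force"],s["width"],"bush",f(a),"wood",f(b))
i=p[20:210,150:350];cv2.imwrite("pics/w6c.png",cv2.resize(i,None,fx=3,fy=3,interpolation=cv2.INTER_CUBIC))
snap("scene","s6")
E
```

```text
[0.47307466 0.20833922 0.15864868] [ 0.24846502 -0.855064    0.04902581] 0.05497572109362541 bush [-0.00333889 -0.00138568  0.05455271] wood [-2.79093541 -0.48767862  0.12565214]
```

View pics/w6c.png

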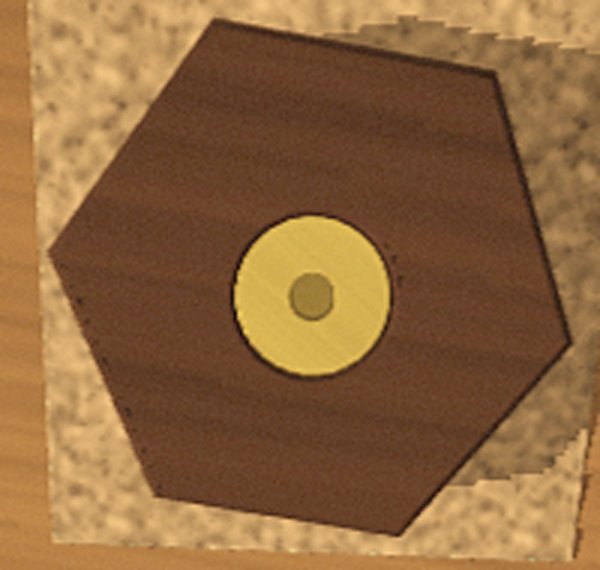

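View pics/s6.png

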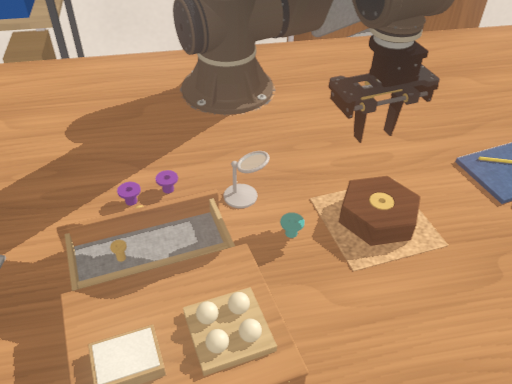

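The bush sits flush in the recess at (382,201) with its top at z = 54.5 mm, against 54.4 mm measured for the wood. The small bush at (119,250) and the magnifier at (240,190) are where they were.

```bash
python3 -c "
from plant import *
print(job_done())"
```

```text
the job is handed in; nothing more can be done
None
```

The larger bush is pressed fully home and flush in the walnut base, the small bush and magnifier were left in place, the gripper is open and clear, and the job is handed in at about 19 s.

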